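# Flip the kickstand down and hold the bicycle frame plumb for tacking

## Task

The rear half of a small bicycle frame leans on its back rest with its wheel on the welding bench and its lower tube lying in the V-head jack. Flip its kickstand down past centre so that it snaps fully down, then take hold of the frame, bring it upright off the rest and finish while still holding it steady and plumb, so that a foot plate can be tacked to the stand: wheel on the bench, tube in the V, stand clear of the bench. Do not let the frame fall, and leave the magnet, the pliers, the angle offcut, the wire brush and the spray can around it where they are.

Things in the scene. Friction and masses are not known exactly. Their poses are not given: they have to be found in the camera images.
- frame: loose rear half of a small bicycle frame, bare steel tube, with its wheel, 0.9 kg, 500 mm long, 315 high. Axes: z = the frame's own up (vertical when plumb; starts leaning about 14 degrees away from the robot), y = forward, from the wheel to the tubes' cut front ends, -x = the kickstand side, which faces the robot. Origin: middle plane, at bench level when plumb, straight below the bottom-bracket shell
- kickstand (a joint): angle of the kickstand about the frame's x axis, rad. 0 = up (leg level, pointing back past the wheel; where it starts), 1.75 = fully down on its stop (leg down, a little forward). A spring throws it away from its centre, about 0.75, to either end: pressing the leg down at leg_mid takes 2 to 4 N, and past about 0.75 it snaps down by itself
- pivot (a point): centre of the kickstand's pivot, on the side that faces the robot; frame axes (-46, 47, 125) mm
- leg_mid (a point): point on the axis of the kickstand's leg, 68 mm from the pivot. The leg is a straight round bar, 12 mm in diameter, 108 mm from the pivot to the middle of its rounded end, splayed 19 degrees outwards from the frame; nothing stands above it
- foot (a point): middle of the rounded steel end (18 mm across) of the leg. With the stand down and the frame plumb it is about 24 mm above the bench
- top_tube (a point): point on the axis of the top tube (25 mm in diameter, along the frame's y), frame axes (0, 55, 285) mm: the handy place to hold the frame from above. The tube is free for 60 mm behind and 90 mm ahead of it. The seat tube (28 mm in diameter, collar 35) rises behind it from (0, 0, 110) to its top at (0, -50, 318)
- hub (a point): centre of the wheel, frame axes (0, -165, 125) mm. The wheel is 250 mm across and does not turn; its tyre is a round ring of 22 mm section radius. Axle ends reach 64 mm to either side. 125 mm above the bench when the frame is plumb with its wheel on the bench
- tube_seat (a point): point on the axis of the lower tube (32 mm in diameter, along the frame's y, cut end 35 mm further on) where it lies in the V; frame axes (0, 185, 110) mm, 107 mm above the bench. The frame tips about the line through this point and the middle of the tyre's section at its lowest place (103 mm below the hub along the frame's z)
- v_seat (a point): point in the V of the jack where the tube's axis belongs, 107 mm above the bench
- vblock: V-head jack bolted to the bench: round foot 84 mm across, post and an open V 30 mm long, on top, that carries the lower tube; its rims reach 130 mm high. Origin: bottom centre
- rest: back rest bolted to the bench beyond the frame: 30 mm square post, 201 mm high, with a short rubber cross bar 189 mm up on which the frame's seat tube leans. Origin: bottom centre of the post
- wire_brush: wire brush, 240 mm long, lying on the bench; to be left alone
- corner_magnet: flat L-shaped welding magnet, 100 mm, 16 mm thick, lying near the V-head jack on the robot's side; to be left alone
- spray_can: standing grey spray can, 60 mm across, 170 mm tall; to be left alone
- pliers: pliers, 170 mm long, lying beyond the V-head jack; to be left alone
- angle_offcut: 100 mm offcut of 32 mm angle steel, lying beyond the wheel; to be left alone
Not all that is in view belongs to the job. There is more than one size of the rest; the job needs the smaller. Leave any red look-alike of the vblock alone.

How it is judged:
By the outcome, as a careful person would: the job done as asked, in the order asked, and still so for the second after the job is handed in, while the arm keeps its last pose, push and grip.
It also fails if it takes over 48 s, if anything falls off the work surface, if the arm or the gripper's body presses on something with over 40 N, if the wrist force passes 120 N, or if a joint passes its speed limit or range.

## Robot

A 7-joint arm with a two-finger parallel gripper is mounted at the origin on the work surface. World frame = base frame: x ahead of the robot, y to its left, z up, the work surface at z = 0. Lengths are in mm, angles in rad, forces in N, time in s.
With the tool pointing down it reaches from about 350 to 900 mm from the base axis. Payload 19.9 kg.
Tool frame: the origin (TCP) lies on the centre line of the jaws, within the pads' length; the fingertips stand 17 mm ahead of it and the grasp point (between the pads) lies 2 mm behind it; x points along the fingers, z is the direction in which the jaws open and shut, and the axes are right-handed (so a half turn about x gives the same grasp; the last joint's range is limited). The gripper opens to 94 mm and grips with 3 to 60 N. Pads are 16 mm wide; open, the fingers measure 119 mm over their backs; the gripper's body (75 mm by 177 mm) begins 78 mm behind the grasp point.
Start: joints at [1.194, 0.417, -0.01, 1.614, 0.005, 1.111, -0.053], TCP at [205.356, -590.279, 222.425] pointing down, gripper open.
Joint ranges: [-2.81, 2.81], [-0.39, 2.02], [-1.27, 1.25], [0.06, 2.57], [-1.19, 4.33], [0.19, 2], [-2.82, 2.82]. Speed limits (rad/s): [1.89, 1.89, 2.39, 2.39, 3.01, 3.01, 3.01].

## Interface

Orientations are given as a 3x3 rotation matrix whose columns are the frame's x, y, z axes.
In Python, from bench import bot, capture gives the robot as it stands.
- The arm moves only by the shell command python3 -m crank 'ROWS'. ROWS is JSON, a list of rows, each a list of 3 entries, a list of its own where there are three numbers: the gripper's target within -1 to 1 (shut at 1, half-way at 0, fully open at -1), then the shift along the tool's x, y, z in units of 60 mm (1.0 is 60 mm), then the turn, a rotation vector about the tool's x, y, z in units of 10 degrees (1.0 is 10 degrees). In form: [[jaw, [x, y, z], [wx, wy, wz]], ...]. A call has exactly 8 rows; each row shifts and turns the commanded pose from where the row before left it, along the tool's axes as they then stand; what a row does not reach is not made up. A row lasts 1/8 s, in which the tool goes at most 62.5 mm and 10.7 degrees, less where a joint would pass 70% of its speed; a pose out of reach is approached as far as the arm can. A call is refused whole if a number of a shift passes 1 or a number of a turn 1, either way. A call with a gripper value outside its range is refused whole. The fingers move at their own pace and stop on an object; the grip force is fixed at half the most. Time passes only in rows, so rows that do not move let the fingers close, or fill a call up. It gives the time, the measured TCP pose, the force and the opening at its end, in the units of the state.
- bot.get_state(): the state, without advancing time (a new reading comes with each control period).
- capture(name): name is "side" or "top"; returns a dict with "pixels" (400x640x3 uint8, red, green, blue), "range_z" (400x640 float32, mm along the optical axis (not along the pixel's ray), 0 where there is no reading), "vertical_fov" (degrees; the focal length in pixels is half the picture's height over the tangent of half this angle, whatever the lens; pixels are square), "cx", "cy" (the principal point, pixels), "dist_coeffs" ([k1, k2, p1, p2, k3] as OpenCV has them; the pictures are not rectified), "cam_to_world" (4x4, takes a point from camera to world coordinates). Camera axes: x right, y down, z forward; pixel columns grow to the right and rows downward; lengths in mm; the calibration is good to about 2 mm. A picture is of the moment at which its call begins.
- bot.close_job(): hands the job in, once; it reports no verdict.
The state is a dict: "t": time; "joint_pos": joint angles; "qd": joint speeds; "effort": joint torques, N m; "tool_pos": TCP position; "orientation": TCP orientation; "force": force on the tool from outside, world axes, zero at the start; "torque": the same for the moment, N m; "grip_width": finger opening in mm.
Only numpy, scipy, OpenCV 4.12 (cv2) and the standard library are available. Lean on these libraries where they do the work, as an engineer would, in place of code of your own. Each camera call takes 0.05 s, during which the arm holds its last target.

## Working session

There is one attempt and no reset: what is moved stays moved. The work goes in short steps, Python scripts to look and compute and a shell command to move; the robot and the scene stay as the last step left them, time stands still between calls to the robot, and variables do not carry over. Pictures are saved under pics/ and viewed, and the job is handed in when it is done.

```bash
mkdir -p pics; ls
python3 - <<'E'
from bench import bot, capture
import cv2,numpy as np
for n in("side","top"):
    c=capture(n); cv2.imwrite(f"pics/{n}0.png",c["pixels"][:,:,::-1]); np.savez(f"{n}0.npz",**c)
    print(n,c["vertical_fov"],c["cx"],c["cy"],c["dist_coeffs"],np.round(c["cam_to_world"],3).tolist())
s=bot.get_state();print({k:np.round(v,3).tolist() for k,v in s.items()})
E
```

```text
pics
side 51.01004388891376 319.2420093487788 200.59136013567527 [-0.11299555  0.          0.          0.          0.        ] [[-0.921, -0.291, 0.26, 268.38], [-0.389, 0.718, -0.577, 768.326], [-0.019, -0.633, -0.774, 1161.41], [0.0, 0.0, 0.0, 1.0]]
top 42.378026315615195 314.53101203808654 203.68922856574844 [-0.09018031  0.          0.          0.          0.        ] [[0.003, -0.979, 0.204, 295.819], [-1.0, -0.003, 0.004, 37.026], [-0.003, -0.204, -0.979, 1500.663], [0.0, 0.0, 0.0, 1.0]]
{'t': 0.1, 'joint_pos': [1.194, 0.418, -0.01, 1.614, 0.005, 1.111, -0.053], 'qd': [-0.0, -0.002, 0.001, -0.001, -0.0, 0.0, -0.001], 'effort': [-0.0, -85.258, 0.639, -42.67, -0.049, 0.016, 0.0], 'tool_pos': [205.284, -589.999, 221.911], 'orientation': [[-0.0, 0.944, 0.329], [0.001, 0.329, -0.944], [-1.0, -0.0, -0.001]], 'force': [0.05, 0.136, 0.317], 'torque': [0.01, 0.043, -0.009], 'grip_width': 93.607}
```

```bash
sleep 2; ls -la . pics
```

```text
.:
total 3516
drwxr-xr-x  3 agent agent    4096 Dec  7 01:42 .
drwxr-xr-x 23 root  root     4096 Dec  7 01:42 ..
drwxr-xr-x  2 agent agent    4096 Dec  7 01:42 pics
-rw-r--r--  1 agent agent 1793942 Dec  7 01:42 side0.npz
-rw-r--r--  1 agent agent 1793942 Dec  7 01:42 top0.npz

pics:
total 764
drwxr-xr-x 2 agent agent   4096 Dec  7 01:42 .
drwxr-xr-x 3 agent agent   4096 Dec  7 01:42 ..
-rw-r--r-- 1 agent agent 417850 Dec  7 01:42 side0.png
-rw-r--r-- 1 agent agent 351195 Dec  7 01:42 top0.png
```

View pics/side0.png

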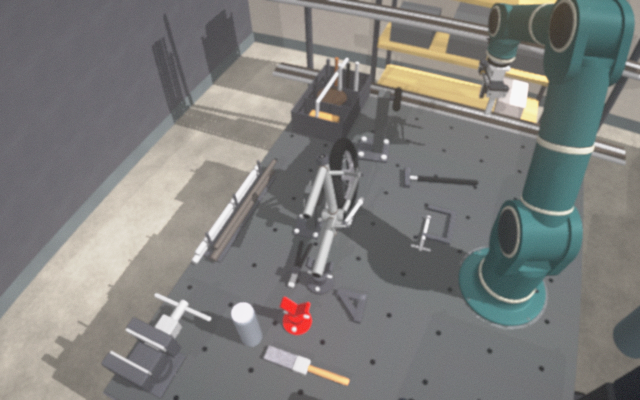

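View pics/top0.png

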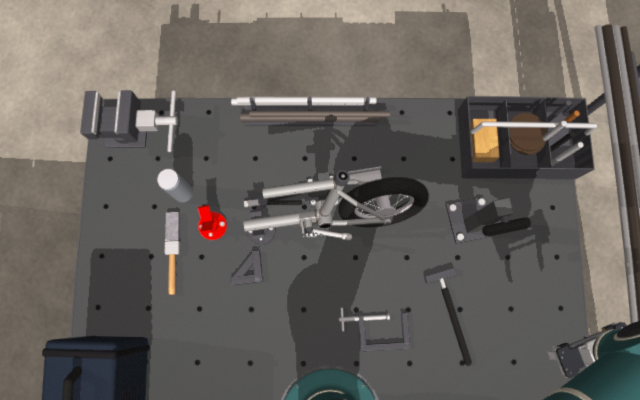

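```bash
cat > h.py <<'E'
import numpy as np, cv2
def load(f): return dict(np.load(f))
def K(c):
    f=200/np.tan(np.radians(float(c["vertical_fov"])/2)); return np.array([[f,0,c["cx"]],[0,f,c["cy"]],[0,0,1]],float)
def ray(c,uv):
    p=cv2.undistortPoints(np.array(uv,float).reshape(-1,1,2),K(c),c["dist_coeffs"]).reshape(-1,2)
    d=np.c_[p,np.ones(len(p))]@c["cam_to_world"][:3,:3].T
    return c["cam_to_world"][:3,3],d
def pts(c,uv):
    uv=np.atleast_2d(uv).astype(int); o,d=ray(c,uv); return o+d*c["range_z"][uv[:,1],uv[:,0]][:,None]
def plane(c,uv,z):
    o,d=ray(c,uv); return o+d*((z-o[2])/d[:,2])[:,None]
def proj(c,P):
    T=np.linalg.inv(c["cam_to_world"]); P=np.atleast_2d(P)
    r,_=cv2.Rodrigues(T[:3,:3]); return cv2.projectPoints(P.astype(float),r,T[:3,3],K(c),c["dist_coeffs"])[0].reshape(-1,2)
def cloud(c):
    v,u=np.mgrid[0:400,0:640]; return pts(c,np.c_[u.ravel(),v.ravel()]).reshape(400,640,3)
def crop(c,x0,y0,x1,y1,s,fn): 
    cv2.imwrite(fn,cv2.resize(c["pixels"][y0:y1,x0:x1,::-1],None,fx=s,fy=s,interpolation=cv2.INTER_CUBIC))
E
python3 - <<'E'
from h import *
t=load("top0.npz");s=load("side0.npz")
crop(t,230,150,440,290,3.8,"pics/t0c.png"); crop(s,270,120,410,320,3,"pics/s0c.png")
E
```

```text
(no output)
```

View pics/t0c.png

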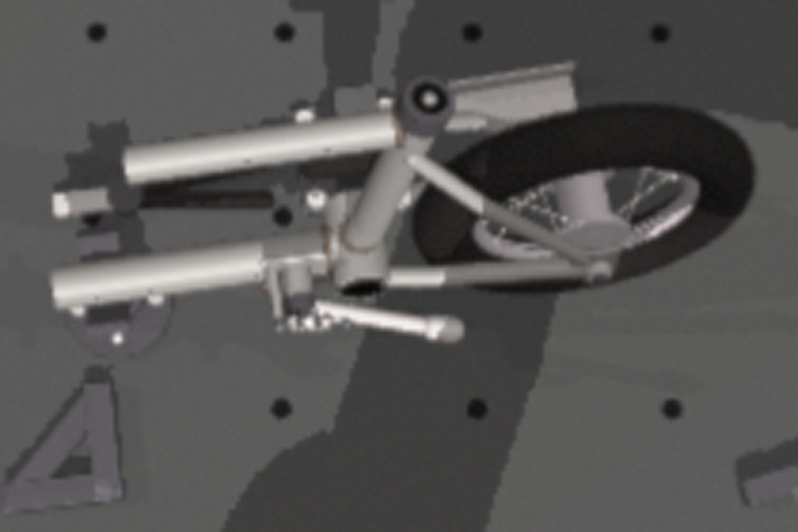

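View pics/s0c.png

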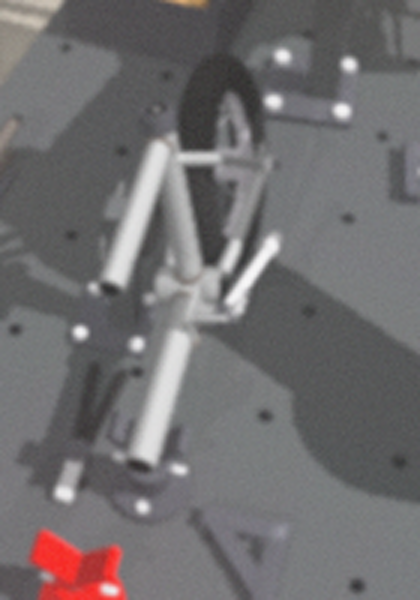

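Run:
```python
from h import *
from scipy.optimize import least_squares
t=load("top0.npz");s=load("side0.npz")
def poly(c,p,off,sc):
    m=np.zeros((400,640),np.uint8); cv2.fillPoly(m,[np.round(np.array(p)/sc+off).astype(int)],1); return cloud(c)[(m>0)&(c["range_z"]>0)]
def cyl(P,r,z=None):
    P=P.copy()
    for it in range(2):
        m=P.mean(0); d0=np.linalg.svd(P-m)[2][0] if it==0 else d
        d0=d0*np.sign(d0[1])
        def f(q):
            c=np.array([q[0],m[1],q[1]]); d=np.array([q[2],1,q[3]]); d/=np.linalg.norm(d)
            return np.linalg.norm(np.cross(P-c,d),axis=1)-r
        o=least_squares(f,[m[0],m[2]-r,d0[0]/d0[1],d0[2]/d0[1]],loss="soft_l1"); q=o.x
        c=np.array([q[0],m[1],q[1]]); d=np.array([q[2],1,q[3]]); d/=np.linalg.norm(d); res=f(q)
        P=P[abs(res)<3*np.median(abs(res))+1]
    return c,d,np.std(res),len(P),P
O=np.array([230,150])
lt=[(60,273),(255,246),(257,284),(62,306)]; tt=[(135,152),(390,120),(395,143),(138,178)]
S=np.array([270,120])
ls=[(165,345),(190,345),(160,455),(135,455)]; ts=[(153,150),(172,155),(125,280),(106,275)]
for nm,a,b,r in(("low",lt,ls,16),("top",tt,ts,12.5)):
    A=poly(t,a,O,3.8);B=poly(s,b,S,3)
    for l,P in(("T",A),("S",B),("both",np.r_[A,B])):
        c,d,e,n,Q=cyl(P,r); print(nm,l,c.round(1),d.round(3),round(e,2),n,"yrange",Q[:,1].min().round(),Q[:,1].max().round())
for nm,u in(("seattop",(342,175)),("foot",(348,236)),("pivot",(309,231)),("leg",(330,233)),("axle",(388,221))): print(nm,pts(t,u).round(1))
for nm,u in(("foot",(361,201)),("leg",(354,209)),("axle",(358,173))): print("S",nm,pts(s,u).round(1))
```

```text
low T [536.7 160.3 106.7] [-0.158  0.987 -0.008] 2.38 474 yrange 87.0 229.0
low S [534.3 167.8 106.5] [-0.151  0.988 -0.007] 1.69 330 yrange 93.0 236.0
low both [535.6 163.6 106.6] [-0.156  0.988 -0.006] 2.1 796 yrange 87.0 236.0
top T [590.6  79.9 276.5] [-0.141  0.99   0.003] 1.95 486 yrange -6.0 160.0
top S [587.8  92.1 276.7] [-0.141  0.99   0.006] 1.44 311 yrange -6.0 166.0
top both [589.4  84.5 276.6] [-0.142  0.99   0.005] 1.8 795 yrange -6.0 166.0
seattop [[615.1 -24.  306.6]]
foot [[491.1 -46.9 146. ]]
pivot [[504.9  56.6 141.7]]
leg [[499.1   0.8 145.4]]
axle [[ 532.5 -154.7  141.3]]
S foot [[486.9 -33.5 149.3]]
S leg [[497.9  -0.7 142.5]]
S axle [[ 537.2 -148.2  142.6]]
```

```bash
cat >> h.py <<'E'
from scipy.spatial.transform import Rotation as Rot
yf=np.array([-.150,.9887,0.]); yf/=np.linalg.norm(yf); e=np.array([yf[1],-yf[0],0.]); Z=np.array([0,0,1.])
th=np.radians(13.65)
R0=np.c_[np.cos(th)*e-np.sin(th)*Z,yf,np.sin(th)*e+np.cos(th)*Z]
SEAT=np.array([530.,200.5,107.]); O0=SEAT-R0@[0,185,110]
def fw(p): return O0+R0@np.array(p,float)
def leg(r,ph):
    a=np.radians(19); return fw([-46-r*np.sin(a),47-r*np.cos(a)*np.cos(ph),125-r*np.cos(a)*np.sin(ph)])
def toolR(x,z):
    x=x/np.linalg.norm(x); z=z-x*(z@x); z/=np.linalg.norm(z); return np.c_[x,np.cross(z,x),z]
def delta(p,R,st):
    R1=np.array(st["orientation"]); 
    print("shift(units)",(R1.T@(p-np.array(st["tool_pos"]))/60).round(2),"turn(10deg)",(np.degrees(Rot.from_matrix(R1.T@R).as_rotvec())/10).round(2), "shift in target axes",(R.T@(p-np.array(st["tool_pos"]))/60).round(2))
E
python3 - <<'E'
from h import *
from bench import bot
print("foot",leg(108,0),"mid",leg(68,0),"seattop",fw([0,-50,318]),"axle",fw([-64,-165,125]),"tt",fw([0,55,285]))
t=load("top0.npz"); print(proj(t,[leg(108,0),leg(68,0),leg(0,0),fw([0,-50,318]),fw([-64,-165,125]),fw([0,145,285]),fw([0,220,110])]).round(0).tolist())
a=np.radians(28); x=np.sin(a)*e-np.cos(a)*Z; R=toolR(x,-yf)
st=bot.get_state()
p0=leg(80,0)-23*x; pa=p0-45*x; print("approach",pa,"contact",p0); delta(pa,R,st)
for ph in(.2,.4,.6,.8,.9): print(ph,(R.T@(leg(80,ph)-leg(80,0))/60).round(2))
E
```

```text
foot [491.540013   -48.19862304 140.72961877] mid [498.37871132  -8.90756266 137.65638276] seattop [613.7801343  -24.47849035 309.1251295 ] axle [ 524.51035494 -154.33796144  136.6797055 ] tt [590.33078247  78.16543697 277.0572003 ]
[[348.0, 236.0], [334.0, 234.0], [309.0, 230.0], [342.0, 175.0], [388.0, 224.0], [263.0, 193.0], [244.0, 226.0]]
approach [464.76421449 -25.48342442 198.61878988] contact [485.65141934 -22.31453524 158.8861482 ]
shift(units) [ 0.4   7.18 -7.46] turn(10deg) [ 1.03 -0.26  2.79] shift in target axes [ 3.01  4.84 -8.65]
0.2 [ 0.19 -0.17 -0.03]
0.4 [ 0.37 -0.33 -0.1 ]
0.6 [ 0.53 -0.47 -0.22]
0.8 [ 0.68 -0.6  -0.38]
0.9 [ 0.74 -0.66 -0.48]
```

```bash
python3 -m crank '[[1,[0,0.6,-0.65],[0,0,0]],[1,[0,0.6,-0.65],[0,0,0]],[1,[0,0.6,-0.65],[0,0,0]],[1,[0,0.6,-0.65],[0,0,0]],[1,[0,0.6,-0.65],[0,0,0]],[1,[0,0.6,-0.65],[0,0,0]],[1,[0,0.6,-0.65],[0,0,0]],[1,[0,0.6,-0.65],[0,0,0]]]'
cat > d.py <<'E'
import sys
from h import *
from bench import bot
st=bot.get_state()
a=np.radians(28); x=np.sin(a)*e-np.cos(a)*Z; R=toolR(x,-yf)
delta(leg(80,0)-(23+float(sys.argv[1]))*x,R,st); print(np.round(st["joint_pos"],2),"F",np.round(st["force"],2),"w",st["grip_width"],"t",st["t"])
E
python3 d.py 45
```

```text
t: 1.1
tool_pos: [375.1, -199.3, 222.4]
orientation: [[-0.0, 0.945, 0.328], [-0.0, 0.328, -0.945], [-1.0, -0.0, 0.0]]
force: [0.7, -0.4, 0.2]
grip_width: 17.4
shift(units) [ 0.4   2.36 -2.25] turn(10deg) [ 1.03 -0.26  2.79] shift in target axes [ 1.25  1.5  -2.64]
[ 0.7   0.06 -0.3   2.07  0.02  1.01 -0.84] F [ 0.74 -0.41  0.25] w 17.401089990176704 t 1.1
```

```bash
python3 -m crank '[[1,[0,0,0],[0.26,-0.06,0.7]],[1,[0,0,0],[0.26,-0.06,0.7]],[1,[0,0,0],[0.26,-0.07,0.7]],[1,[0,0,0],[0.26,-0.07,0.7]],[1,[0.25,0.35,-0.62],[0,0,0]],[1,[0.3,0.35,-0.62],[0,0,0]],[1,[0.3,0.35,-0.62],[0,0,0]],[1,[0.3,0.35,-0.62],[0,0,0]]]'
python3 d.py 45
```

```text
t: 2.1
tool_pos: [458.6, -36.4, 201.1]
orientation: [[0.466, 0.872, 0.149], [0.07, 0.131, -0.989], [-0.882, 0.471, -0.0]]
force: [0.7, -1.1, -0.4]
grip_width: 0.1
shift(units) [ 0.1   0.09 -0.17] turn(10deg) [-0.01  0.   -0.01] shift in target axes [ 0.1   0.09 -0.17]
[ 0.66 -0.07 -0.54  2.35 -0.41  0.4  -0.97] F [ 0.73 -1.06 -0.36] w 0.11382793106123597 t 2.1
```

```bash
python3 -m crank '[[1,[0.1,0.09,-0.17],[0,0,0]],[1,[0.15,0,0],[0,0,0]],[1,[0.15,0,0],[0,0,0]],[1,[0.15,0,0],[0,0,0]],[1,[0.1,0,0],[0,0,0]],[1,[0.05,0,0],[0,0,0]],[1,[0,0,0],[0,0,0]],[1,[0,0,0],[0,0,0]]]'
python3 d.py 0
python3 - <<'E'
from h import *
from bench import capture
for n in("side","top"):
    c=capture(n); np.savez(f"{n}1.npz",**c)
    if n=="side": crop(c,280,120,440,280,3.7,"pics/s1.png")
    else: crop(c,240,150,440,290,3.8,"pics/t1.png")
E
```

```text
t: 3.1
tool_pos: [480.9, -24.3, 166.8]
orientation: [[0.465, 0.873, 0.149], [0.07, 0.131, -0.989], [-0.882, 0.471, 0.0]]
force: [0.2, 0.5, 0.5]
grip_width: 0.5
shift(units) [ 0.16  0.01 -0.02] turn(10deg) [-0.01  0.   -0.01] shift in target axes [ 0.16  0.01 -0.02]
[ 0.63  0.05 -0.59  2.35 -0.23  0.28 -1.17] F [0.24 0.54 0.46] w 0.4591165376882858 t 3.1
```

View pics/s1.png

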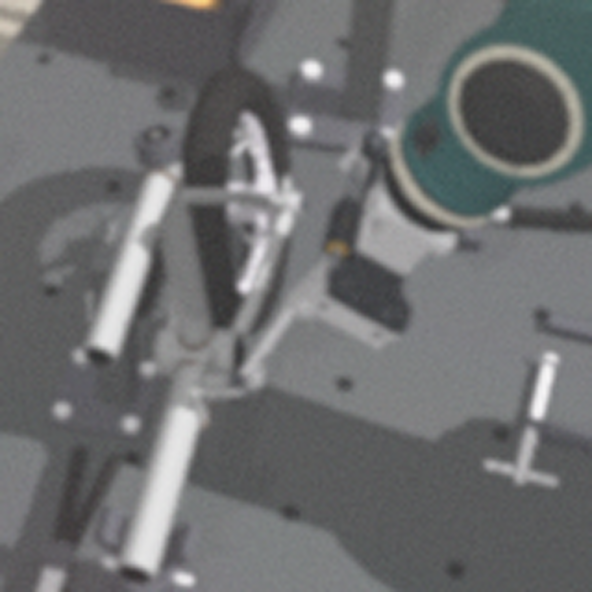

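View pics/t1.png

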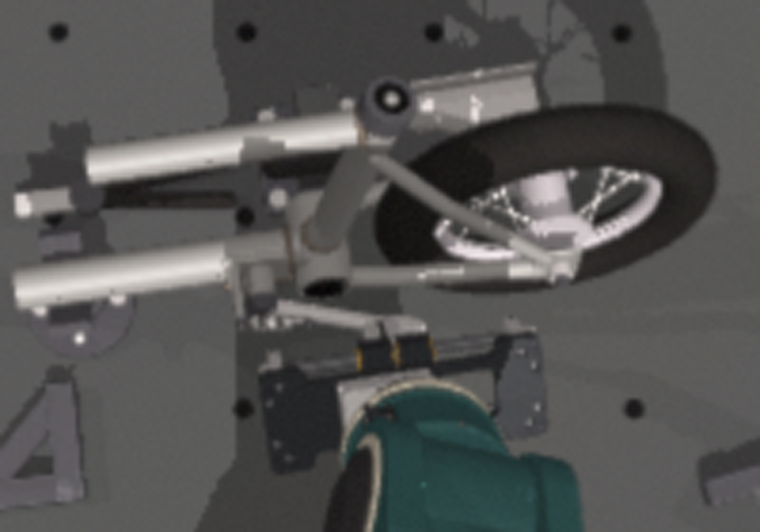

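```bash
sed -i 's/radians(28)/radians(18)/' d.py
cat >> d.py <<'E'
for ph in(0,.2,.4,.6,.8,.95): print(ph,(R.T@(leg(80,ph)-leg(80,0))/60).round(2))
E
python3 d.py 8
```

```text
shift(units) [ 0.03  0.1  -0.02] turn(10deg) [-0.01  0.   -1.01] shift in target axes [ 0.01  0.1  -0.02]
[ 0.63  0.05 -0.59  2.35 -0.23  0.28 -1.17] F [ 0.37 -0.13  0.33] w 0.21441883160193562 t 3.2
0 [0. 0. 0.]
0.2 [ 0.21 -0.13 -0.03]
0.4 [ 0.42 -0.26 -0.1 ]
0.6 [ 0.61 -0.37 -0.22]
0.8 [ 0.77 -0.47 -0.38]
0.95 [ 0.87 -0.54 -0.53]
```

```bash
python3 -m crank '[[1,[0.03,0.1,-0.02],[0,0,0]],[1,[0,0,0],[0,0,-0.5]],[1,[0,0,0],[0,0,-0.5]],[1,[0.06,0,0],[0,0,0]],[1,[0.07,0,0],[0,0,0]],[1,[0.07,-0.04,-0.01],[0,0,0]],[1,[0.07,-0.04,-0.01],[0,0,0]],[1,[0.07,-0.05,-0.01],[0,0,0]]]'
python3 d.py 0
python3 - <<'E'
from h import *
from bench import capture
c=capture("side"); crop(c,280,120,440,280,3.7,"pics/s2.png")
E
```

```text
t: 4.2
tool_pos: [485.2, -20.7, 145.6]
orientation: [[0.307, 0.94, 0.148], [0.046, 0.141, -0.989], [-0.951, 0.31, -0.0]]
force: [-1.4, -1.4, 1.9]
grip_width: 0.6
shift(units) [-0.21  0.14  0.03] turn(10deg) [-0.01  0.   -0.01] shift in target axes [-0.21  0.14  0.03]
[ 0.5   0.16 -0.52  2.24  0.07  0.46 -1.49] F [-1.45 -1.41  1.88] w 0.6251620127775268 t 4.2
0 [0. 0. 0.]
0.2 [ 0.21 -0.13 -0.03]
0.4 [ 0.42 -0.26 -0.1 ]
0.6 [ 0.61 -0.37 -0.22]
0.8 [ 0.77 -0.47 -0.38]
0.95 [ 0.87 -0.54 -0.53]
```

View pics/s2.png

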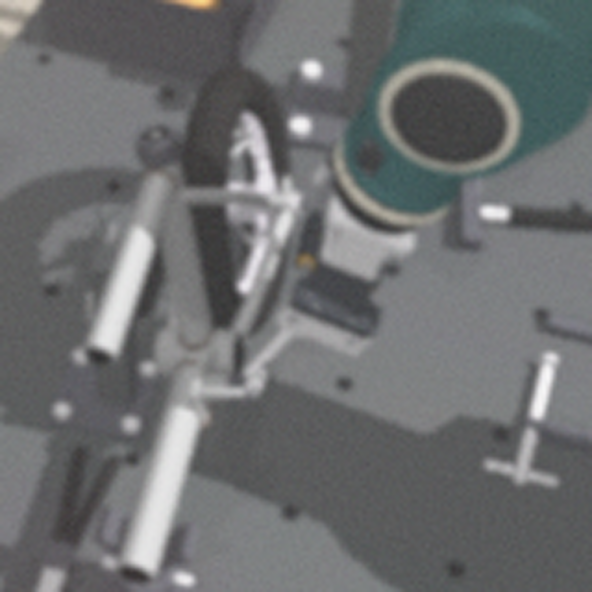

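```bash
python3 -m crank '[[1,[0.07,-0.04,-0.03],[0,0,0]],[1,[0.07,-0.04,-0.03],[0,0,0]],[1,[0.07,-0.04,-0.04],[0,0,0]],[1,[0.07,-0.04,-0.04],[0,0,0]],[1,[0.07,-0.04,-0.05],[0,0,0]],[1,[0.07,-0.04,-0.05],[0,0,0]],[1,[0.06,-0.04,-0.05],[0,0,0]],[1,[0.06,-0.04,-0.05],[0,0,0]]]'
python3 d.py 0|head -3
python3 - <<'E'
from h import *
from bench import capture
c=capture("side"); crop(c,280,120,440,280,3.7,"pics/s3.png")
E
```

```text
t: 5.25
tool_pos: [474.2, -1.2, 109.0]
orientation: [[0.307, 0.94, 0.149], [0.046, 0.141, -0.989], [-0.951, 0.31, -0.0]]
force: [-0.5, 0.0, -1.0]
grip_width: 0.2
shift(units) [-0.75  0.45  0.38] turn(10deg) [-0.01  0.   -0.01] shift in target axes [-0.75  0.45  0.38]
[ 0.4   0.21 -0.48  2.29  0.19  0.35 -1.64] F [-0.49  0.02 -0.98] w 0.17765440877357055 t 5.25
0 [0. 0. 0.]
```

View pics/s3.png

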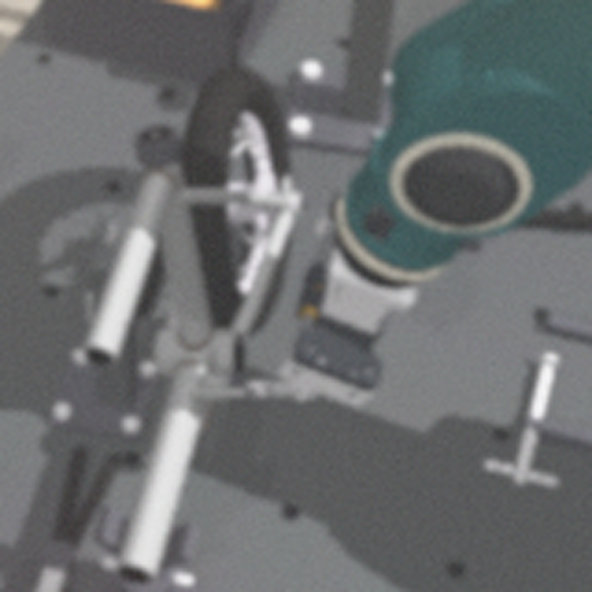

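```bash
python3 -m crank '[[1,[-0.2,-0.1,0],[0,0,0]],[1,[-0.4,-0.2,0],[0,0,0]],[1,[-0.6,-0.2,0],[0,0,0]],[1,[-0.6,-0.2,0],[0,0,0]],[-1,[-0.8,-0.1,0],[0,0,0]],[-1,[-0.8,-0.1,0],[0,0,0]],[-1,[-0.6,-0.1,0],[0,0,0]],[-1,[-0.2,0,0],[0,0,0]]]'
python3 - <<'E'
from h import *
from bench import capture
c=capture("side"); crop(c,280,120,440,280,3.7,"pics/s4.png");np.savez("side4.npz",**c)
c=capture("top"); crop(c,240,150,440,290,3.8,"pics/t4.png");np.savez("top4.npz",**c)
E
```

```text
t: 6.3
tool_pos: [353.6, -20.3, 312.6]
orientation: [[0.306, 0.94, 0.149], [0.045, 0.142, -0.989], [-0.951, 0.31, 0.001]]
force: [-0.8, -0.1, -0.3]
grip_width: 36.8
```

View pics/s4.png

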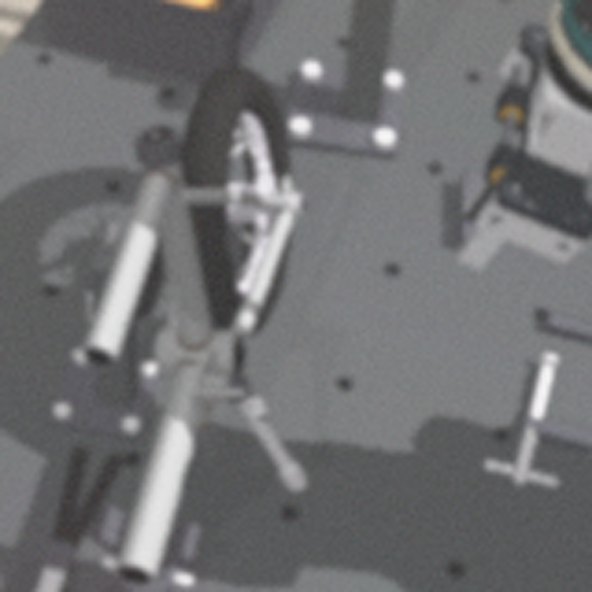

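View pics/t4.png

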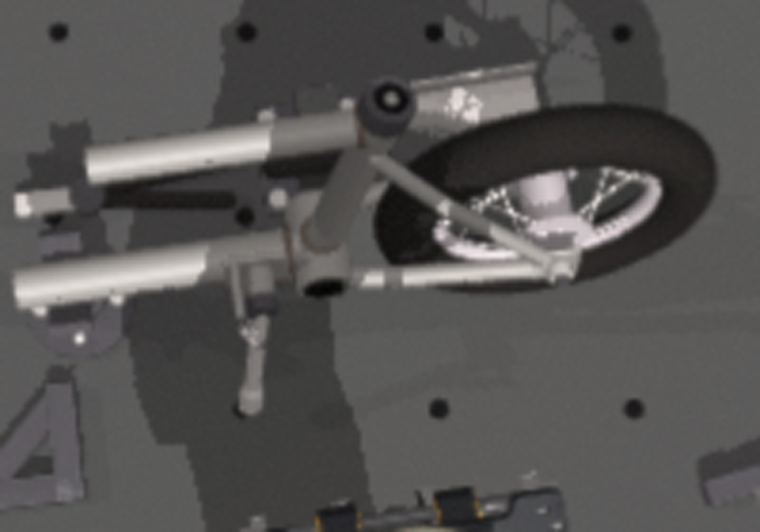

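```bash
cat > g.py <<'E'
import sys
from h import *
from bench import bot
TY=fw([0,-165,22]); u=(SEAT-TY)/np.linalg.norm(SEAT-TY)
# theta making z_f vertical
from scipy.optimize import minimize_scalar
f=lambda a:-(Rot.from_rotvec(-a*u).apply(R0[:,2]))[2]
A=minimize_scalar(f,bounds=(-.5,.5),method="bounded").x
Rg=toolR(-R0[:,2],-R0[:,0]); pg=fw([0,55,285])+2*Rg[:,0]
def arc(s):
    q=Rot.from_rotvec(-A*s*u); return SEAT+q.apply(pg-SEAT), q.as_matrix()@Rg
if __name__=="__main__":
    st=bot.get_state(); h=float(sys.argv[1])
    delta(pg-h*Rg[:,0],Rg,st); print("grasp TCP",pg.round(1),np.round(st["joint_pos"],2),np.round(st["force"],1),st["t"])
    print("theta",np.degrees(A),"zf",Rot.from_rotvec(-A*u).apply(R0[:,2]).round(3),Rot.from_rotvec(-A*u).apply(R0[:,1]).round(3))
    n=8; 
    for i in range(n):
        p,R=arc(i/n);p2,R2=arc((i+1)/n); print((R.T@(p2-p)/60).round(3),(np.degrees(Rot.from_matrix(R.T@R2).as_rotvec())/10).round(3))
    print(arc(1)[0].round(1), "foot pred",proj(load("top4.npz"),leg(108,1.75)))
E
python3 g.py 70
```

```text
shift(units) [ 0.88  4.35 -0.99] turn(10deg) [ 8.77 -2.49 -2.49] shift in target axes [-1.54 -1.   -4.16]
grasp TCP [589.9  78.1 275.1] [ 0.29 -0.39 -0.2   2.26 -0.18  0.96 -1.24] [0.5 0.5 0.2] 6.4
theta 14.058231300529584 zf [-0.001  0.007  1.   ] [-0.091  0.996 -0.007]
[ 0.002 -0.     0.102] [0.043 0.17  0.   ]
[ 0.002 -0.     0.102] [0.043 0.17  0.   ]
[ 0.002 -0.     0.102] [0.043 0.17  0.   ]
[ 0.002 -0.     0.102] [0.043 0.17  0.   ]
[ 0.002 -0.     0.102] [ 0.043  0.17  -0.   ]
[ 0.002 -0.     0.102] [0.043 0.17  0.   ]
[ 0.002 -0.     0.102] [0.043 0.17  0.   ]
[ 0.002 -0.     0.102] [ 0.043  0.17  -0.   ]
[541.7  72.3 280.9] foot pred [[305.61632754 255.46669534]]
```

```bash
python3 -m crank '[[-1,[0,0.5,0],[0.88,-0.25,-0.25]],[-1,[0,0,0],[0.88,-0.25,-0.25]],[-1,[0,0,0],[0.88,-0.25,-0.25]],[-1,[0,0,0],[0.88,-0.25,-0.25]],[-1,[0,0,0],[0.88,-0.25,-0.25]],[-1,[0,0,0],[0.88,-0.25,-0.25]],[-1,[0,0,0],[0.88,-0.25,-0.25]],[-1,[0,0,0],[0.88,-0.25,-0.25]]]'
python3 g.py 70|head -2
```

```text
t: 7.4
tool_pos: [381.7, -15.1, 320.7]
orientation: [[-0.132, 0.44, -0.888], [-0.09, -0.898, -0.432], [-0.987, 0.023, 0.158]]
force: [-0.2, -0.3, 0.1]
grip_width: 93.8
shift(units) [-1.01  0.22 -3.95] turn(10deg) [ 1.69 -0.47 -0.47] shift in target axes [-1.29 -1.02 -3.74]
grasp TCP [589.9  78.1 275.1] [ 0.54 -0.03 -0.63  1.93  0.06  1.37 -2.79] [-0.2 -0.3  0.1] 7.4
```

```bash
sed -i 's/Rg=toolR(-R0\[:,2\],-R0\[:,0\])/Rg=toolR(-R0[:,2],R0[:,0])/' g.py; python3 g.py 70|head -2
```

```text
shift(units) [-1.01  0.22 -3.95] turn(10deg) [-16.28   0.68  -0.67] shift in target axes [-1.29  1.02  3.74]
grasp TCP [589.9  78.1 275.1] [ 0.54 -0.03 -0.63  1.93  0.06  1.37 -2.79] [-0.2 -0.3  0.1] 7.4
```

```bash
python3 -m crank '[[-1,[-0.1,0,0],[-1,0.04,-0.04]],[-1,[-0.1,0,0],[-1,0.04,-0.04]],[-1,[-0.1,0,0],[-1,0.04,-0.04]],[-1,[-0.1,0,0],[-1,0.04,-0.04]],[-1,[-0.1,0,0],[-1,0.04,-0.04]],[-1,[-0.1,0,0],[-1,0.04,-0.04]],[-1,[-0.1,0,0],[-1,0.04,-0.04]],[-1,[-0.1,0,0],[-1,0.04,-0.04]]]'
python3 -m crank '[[-1,[-0.1,0,0],[-1,0.04,-0.04]],[-1,[-0.1,0,0],[-1,0.04,-0.04]],[-1,[-0.1,0,0],[-1,0.04,-0.04]],[-1,[-0.1,0,0],[-1,0.04,-0.04]],[-1,[-0.1,0,0],[-1,0.04,-0.04]],[-1,[0,0,0],[-1,0.04,-0.04]],[-1,[0,0,0],[-1,0.04,-0.04]],[-1,[0,0,0],[-1,0.04,-0.04]]]'
python3 g.py 70|head -2
```

```text
t: 8.4
tool_pos: [388.1, -12.3, 368.3]
orientation: [[-0.157, 0.947, 0.28], [-0.022, 0.28, -0.96], [-0.987, -0.157, -0.023]]
force: [0.9, -0.6, 0.1]
grip_width: 94.4
t: 9.4
tool_pos: [393.4, -11.8, 397.6]
orientation: [[-0.227, -0.113, 0.967], [-0.036, 0.994, 0.108], [-0.973, -0.01, -0.229]]
force: [-0.3, -0.2, 0.3]
grip_width: 93.8
shift(units) [0.02 1.14 3.81] turn(10deg) [-0.22  0.04  0.01] shift in target axes [0.   0.99 3.85]
grasp TCP [589.9  78.1 275.1] [ 0.5   0.02 -0.58  1.73  0.03  1.62  0.04] [-0.3 -0.2  0.3] 9.4
```

```bash
python3 -m crank '[[-1,[0,0,0],[-0.22,0.04,0]],[-1,[0,0.15,0.6],[0,0,0]],[-1,[0,0.15,0.6],[0,0,0]],[-1,[0,0.15,0.6],[0,0,0]],[-1,[0,0.15,0.6],[0,0,0]],[-1,[0,0.15,0.6],[0,0,0]],[-1,[0,0.14,0.6],[0,0,0]],[-1,[0,0.1,0.25],[0,0,0]]]'
python3 g.py 0|head -2
```

```text
t: 10.4
tool_pos: [608.0, 79.2, 341.8]
orientation: [[-0.235, -0.142, 0.962], [-0.037, 0.99, 0.137], [-0.971, -0.003, -0.238]]
force: [-0.7, 0.3, 1.2]
grip_width: 93.7
shift(units) [ 1.15  0.03 -0.03] turn(10deg) [-0.05 -0.01  0.01] shift in target axes [ 1.15  0.03 -0.03]
grasp TCP [589.9  78.1 275.1] [ 0.21  0.53 -0.62  1.27  0.25  1.66 -0.24] [-0.7  0.3  1.2] 10.4
```

```bash
python3 -m crank '[[-1,[0.15,0.03,-0.03],[0,0,0]],[-1,[0.2,0,0],[0,0,0]],[-1,[0.2,0,0],[0,0,0]],[-1,[0.2,0,0],[0,0,0]],[-1,[0.2,0,0],[0,0,0]],[-1,[0.15,0,0],[0,0,0]],[-1,[0.05,0,0],[0,0,0]],[-1,[0,0,0],[0,0,0]]]'
python3 g.py 0|head -2
python3 - <<'E'
from h import *
from bench import capture
c=capture("side"); crop(c,280,100,440,260,3.7,"pics/s5.png");np.savez("side5.npz",**c)
E
```

```text
t: 11.4
tool_pos: [589.1, 77.9, 276.7]
orientation: [[-0.233, -0.144, 0.962], [-0.039, 0.99, 0.139], [-0.972, -0.005, -0.236]]
force: [0.3, 0.3, -1.1]
grip_width: 94.1
shift(units) [0.02 0.   0.02] turn(10deg) [-0.04 -0.    0.02] shift in target axes [0.02 0.   0.02]
grasp TCP [589.9  78.1 275.1] [ 0.23  0.53 -0.61  1.42  0.25  1.52 -0.25] [ 0.3  0.3 -1.1] 11.4
```

View pics/s5.png

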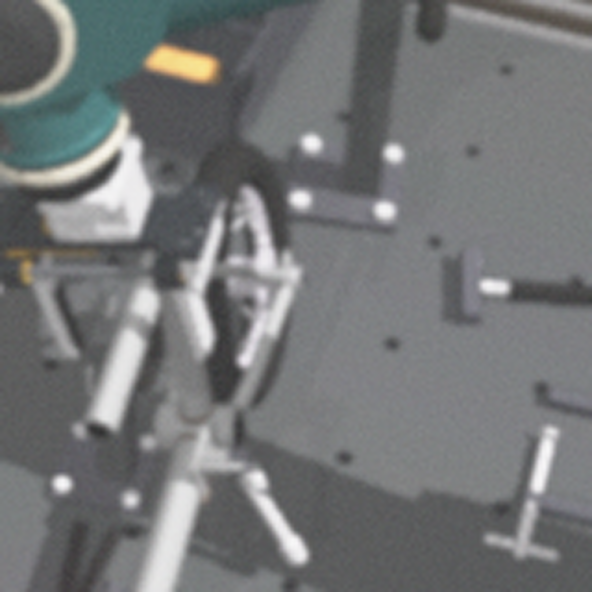

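```bash
python3 -m crank '[[0,[0,0,0],[0,0,0]],[0,[0,0,0],[0,0,0]],[0,[0,0,0],[0,0,0]],[0.2,[0,0,0],[0,0,0]],[0.4,[0,0,0],[0,0,0]],[0.6,[0,0,0],[0,0,0]],[1,[0,0,0],[0,0,0]],[1,[0,0,0],[0,0,0]]]'
python3 g.py 0|head -2
```

```text
t: 12.45
tool_pos: [589.1, 77.8, 276.6]
orientation: [[-0.233, -0.144, 0.962], [-0.039, 0.99, 0.139], [-0.972, -0.005, -0.236]]
force: [0.4, 0.5, 0.5]
grip_width: 24.4
shift(units) [0.02 0.   0.02] turn(10deg) [-0.04 -0.    0.02] shift in target axes [0.02 0.   0.02]
grasp TCP [589.9  78.1 275.1] [ 0.23  0.53 -0.61  1.42  0.25  1.52 -0.25] [0.4 0.5 0.5] 12.45
```

```bash
python3 g.py 0|tail -10
python3 -m crank '[[1,[0,0,-0.05],[0.02,-0.09,0]],[1,[0,0,-0.05],[0.02,-0.08,0]],[1,[0,0,-0.05],[0.02,-0.09,0]],[1,[0,0,-0.05],[0.02,-0.08,0]],[1,[0,0,0],[0,0,0]],[1,[0,0,0],[0,0,0]],[1,[0,0,0],[0,0,0]],[1,[0,0,0],[0,0,0]]]'; python3 g.py 0|sed -n 2p
```

```text
theta 14.058231300529584 zf [-0.001  0.007  1.   ] [-0.091  0.996 -0.007]
[ 0.002  0.    -0.102] [ 0.043 -0.17  -0.   ]
[ 0.002  0.    -0.102] [ 0.043 -0.17  -0.   ]
[ 0.002  0.    -0.102] [ 0.043 -0.17  -0.   ]
[ 0.002  0.    -0.102] [ 0.043 -0.17  -0.   ]
[ 0.002  0.    -0.102] [ 0.043 -0.17   0.   ]
[ 0.002  0.    -0.102] [ 0.043 -0.17  -0.   ]
[ 0.002  0.    -0.102] [ 0.043 -0.17  -0.   ]
[ 0.002  0.    -0.102] [ 0.043 -0.17   0.   ]
[541.7  72.3 280.9] foot pred [[305.61632754 255.46669534]]
t: 13.45
tool_pos: [577.5, 76.2, 279.1]
orientation: [[-0.176, -0.13, 0.976], [-0.031, 0.991, 0.127], [-0.984, -0.008, -0.178]]
force: [0.2, -0.5, -1.9]
grip_width: 24.2
grasp TCP [589.9  78.1 275.1] [ 0.26  0.47 -0.62  1.5   0.24  1.44 -0.26] [ 0.2 -0.5 -1.9] 13.45
```

```bash
python3 -m crank '[[1,[0,0,-0.06],[0.03,-0.1,0]],[1,[0,0,-0.06],[0.02,-0.1,0]],[1,[0,0,-0.06],[0.03,-0.1,0]],[1,[0,0,-0.06],[0.02,-0.1,0]],[1,[0,0,-0.06],[0.03,-0.1,0]],[1,[0,0,-0.06],[0.02,-0.1,0]],[1,[0,0,-0.06],[0.03,-0.1,0]],[1,[0,0,-0.06],[0.02,-0.1,0]]]'
python3 - <<'E'
from g import *
st=bot.get_state(); p,R=arc(1); delta(p,R,st); print(arc(.8)[0])
E
```

```text
t: 14.45
tool_pos: [548.7, 72.9, 282.6]
orientation: [[-0.037, -0.096, 0.995], [-0.015, 0.995, 0.095], [-0.999, -0.012, -0.038]]
force: [-0.6, -2.6, -2.6]
grip_width: 24.1
shift(units) [ 0.03  0.   -0.12] turn(10deg) [ 0.03 -0.22  0.03] shift in target axes [ 0.03  0.   -0.12]
[551.47940667  73.21585942 280.68472197]
```

```bash
python3 -m crank '[[1,[0,0,-0.04],[0.01,-0.07,0]],[1,[0,0,-0.04],[0.01,-0.07,0]],[1,[0,0,-0.04],[0.01,-0.08,0]],[1,[0,0,0],[0,0,0]],[1,[0,0,0],[0,0,0]],[1,[0,0,0],[0,0,0]],[1,[0,0,0],[0,0,0]],[1,[0,0,0],[0,0,0]]]'
python3 - <<'E'
from g import *
from bench import capture
st=bot.get_state(); p,R=arc(1); delta(p,R,st); print(st["force"],st["torque"])
for n in("side","top"):
    c=capture(n); np.savez(f"{n}6.npz",**c)
    if n=="side": crop(c,270,110,430,320,2.8,"pics/s6.png")
    else: crop(c,230,150,440,290,3.8,"pics/t6.png")
E
```

```text
t: 15.45
tool_pos: [542.0, 72.4, 282.8]
orientation: [[0.001, -0.091, 0.996], [-0.012, 0.996, 0.091], [-1.0, -0.012, -0.0]]
force: [-2.0, -0.2, 1.5]
grip_width: 24.6
shift(units) [ 0.03 -0.   -0.  ] turn(10deg) [-0.   -0.    0.03] shift in target axes [ 0.03 -0.   -0.  ]
[-2.04032056 -0.24743216  1.51075181] [-0.06824174  0.74382362 -0.40443775]
```

View pics/s6.png

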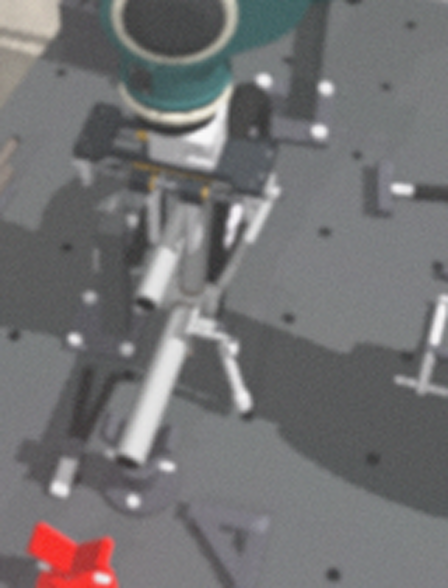

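View pics/t6.png

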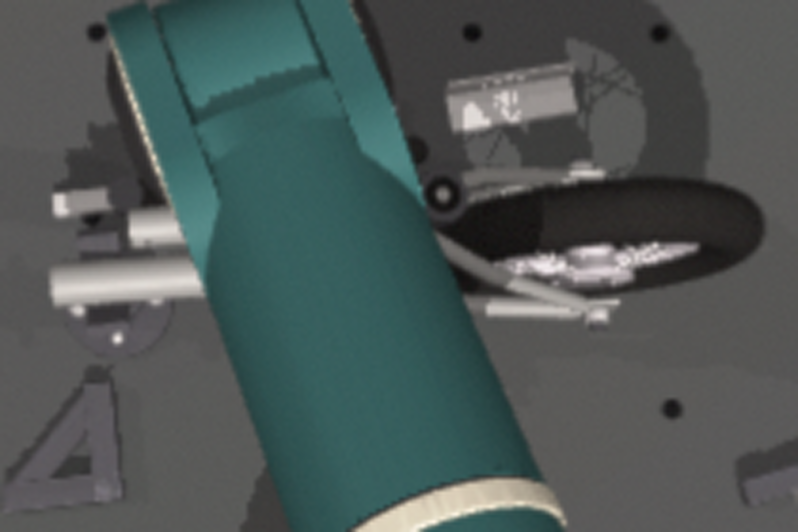

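```bash
cat > m.py <<'E'
from g import *
def cyl(P,r,iy):
    m=np.median(P,0)
    for it in range(3):
        def f(q):
            c=np.array([q[0],m[1],q[1]]); d=np.array([q[2],1,0]); d/=np.linalg.norm(d)
            return np.linalg.norm(np.cross(P-c,d),axis=1)-r
        q=least_squares(f,[m[0],m[2]-r,-.09],loss="soft_l1").x; k=f(q); P=P[abs(k)<3*np.median(abs(k))+.5]
    return np.array([q[0],m[1],q[1]]),q[2],np.std(k),len(P)
from scipy.optimize import least_squares
def poly(c,p,off,sc):
    m=np.zeros((400,640),np.uint8); cv2.fillPoly(m,[np.round(np.array(p)/sc+off).astype(int)],1); return cloud(c)[(m>0)&(c["range_z"]>0)]
E
python3 - <<'E'
from m import *
s=load("side6.npz");t=load("top6.npz")
lowS=poly(s,[(163,340),(184,345),(145,455),(122,445)],[270,110],2.8); topS=poly(s,[(155,245),(176,255),(160,302),(136,292)],[270,110],2.8)
lowT=poly(t,[(60,273),(190,265),(190,298),(60,303)],[230,150],3.8); topT=poly(t,[(135,215),(175,210),(175,240),(135,242)],[230,150],3.8)
L=cyl(np.r_[lowS,lowT],16,0);T=cyl(np.r_[topS,topT],12.5,0)
print(L,cyl(lowS,16,0),cyl(lowT,16,0),sep="\n");print(T,cyl(topS,12.5,0),cyl(topT,12.5,0),sep="\n")
yd=Rot.from_rotvec(-A*u).apply(R0[:,1]); ee=np.array([yd[1],-yd[0],0])
for a,b in((L,T),(cyl(lowS,16,0),cyl(topS,12.5,0)),(cyl(lowT,16,0),cyl(topT,12.5,0))):
    d=b[0]-a[0]; print("lean deg",np.degrees(np.arctan2(d@ee,d[2])),d@ee,d[2])
for n,x,y in(("axle far",584,172),("axle near",598,316),("seat rim",443,195)):
    U=np.array([x/3.8+230,y/3.8+150]); q=np.mgrid[-2:3,-2:3].reshape(2,-1).T+U.round(); P=pts(t,q); print(n,P[np.argsort(-P[:,2])[:8]].mean(0).round(1))
q=Rot.from_rotvec(-A*u)
for n,p in(("axfar",[64,-165,125]),("axnear",[-64,-165,125]),("seat",[0,-50,318]),("foot",None)):
    w=leg(108,1.75) if p is None else fw(p); w=SEAT+q.apply(w-SEAT); print(n,w.round(1),proj(t,w).round(1),((proj(t,w)-[230,150])*3.8).round(0),((proj(s,w)-[270,110])*2.8).round(0))
E
```

```text
(array([531.99407477, 173.85621639, 107.76868786]), np.float64(-0.07013817083777533), np.float64(1.8390341369464183), 655)
(array([532.41588831, 162.53933991, 107.78294528]), np.float64(-0.07463424157167332), np.float64(1.5874541675812681), 376)
(array([532.19370531, 181.89944374, 107.78593594]), np.float64(-0.0760313589072418), np.float64(2.171811793431409), 283)
(array([536.37042417, 140.58738692, 282.71458108]), np.float64(-0.07014535022409374), np.float64(1.5407906785594396), 253)
(array([536.49915788, 134.90445693, 282.74616284]), np.float64(-0.08860922586038983), np.float64(1.148507732936139), 159)
(array([536.79746066, 145.48909647, 282.73613003]), np.float64(-0.019629701059047662), np.float64(1.8730929718310823), 89)
lean deg 0.4338811078332785 1.3248300237468822 174.9458932164379
lean deg 0.5064687030942181 1.5466357683582053 174.963217559748
lean deg 0.41423311487085457 1.2648650064091096 174.95019409314168
axle far [ 594.6 -140.9  178.2]
axle near [ 502.9 -151.1  135.7]
seat rim [548.7 -32.3 318.7]
axfar [ 625.6 -142.1  124.5] [[381.7 188.6]] [[577. 147.]] [[175. 170.]]
axnear [ 498.2 -153.8  124.5] [[387.1 234.6]] [[597. 322.]] [[278. 193.]]
seat [551.3 -32.  316.7] [[345.9 200.2]] [[440. 191.]] [[204. 133.]]
foot [460.2  73.2  22.4] [[303.7 252.7]] [[280. 390.]] [[239. 399.]]
```

```bash
python3 -m crank '[[1,[0,0,-0.01],[0.03,-0.02,0]],[1,[0,0,-0.01],[0.03,-0.02,0]],[1,[0,0,-0.01],[0.03,-0.02,0]],[1,[0.01,0,0],[0,0,0]],[1,[0,0,0],[0,0,0]],[1,[0,0,0],[0,0,0]],[1,[0,0,0],[0,0,0]],[1,[0,0,0],[0,0,0]]]'
python3 - <<'E'
from bench import bot
s=bot.get_state();print(s["force"],s["torque"],s["tool_pos"])
E
python3 -m crank '[[1,[0.01,0,0],[0,0,0]],[1,[0,0,0],[0,0,0]],[1,[0,0,0],[0,0,0]],[1,[0,0,0],[0,0,0]],[1,[0,0,0],[0,0,0]],[1,[0,0,0],[0,0,0]],[1,[0,0,0],[0,0,0]],[1,[0,0,0],[0,0,0]]]'
python3 - <<'E'
from bench import bot,capture
from m import *
st=bot.get_state();print(st["force"],st["torque"],st["tool_pos"])
s=capture("side");t=capture("top");np.savez("side7.npz",**s);np.savez("top7.npz",**t)
lowS=poly(s,[(163,340),(184,345),(145,455),(122,445)],[270,110],2.8); topS=poly(s,[(155,245),(176,255),(160,302),(136,292)],[270,110],2.8)
lowT=poly(t,[(60,273),(190,265),(190,298),(60,303)],[230,150],3.8); topT=poly(t,[(135,215),(175,210),(175,240),(135,242)],[230,150],3.8)
L=cyl(np.r_[lowS,lowT],16,0);T=cyl(np.r_[topS,topT],12.5,0);print(L,T)
yd=np.array([-.078,.997,0]); ee=np.array([yd[1],-yd[0],0])
for a,b in((L,T),(cyl(lowS,16,0),cyl(topS,12.5,0)),(cyl(lowT,16,0),cyl(topT,12.5,0))):
    d=b[0]-a[0]; print("lean deg",np.degrees(np.arctan2(d@ee,d[2])),d@ee,d[2])
crop(s,270,110,430,320,2.8,"pics/s7.png");crop(t,230,150,440,290,3.8,"pics/t7.png")
# tyre bottom ground check
C=cloud(s)
E
```

```text
t: 16.55
tool_pos: [540.4, 72.2, 282.7]
orientation: [[0.012, -0.075, 0.997], [-0.011, 0.997, 0.075], [-1.0, -0.012, 0.011]]
force: [-2.3, 0.8, 6.7]
grip_width: 24.3
[-2.32567164  0.8054542   6.70417864] [0.00366309 0.69581437 0.04225882] [540.43766017  72.2472921  282.66335322]
t: 17.55
tool_pos: [540.8, 72.3, 282.6]
orientation: [[0.013, -0.075, 0.997], [-0.011, 0.997, 0.076], [-1.0, -0.012, 0.012]]
force: [-1.7, 0.2, 12.2]
grip_width: 24.7
[-1.73605786  0.20077267 12.2456367 ] [-0.01067851  0.845289    0.01435925] [540.76060584  72.32459651 282.59321512]
(array([531.85586784, 173.78239696, 107.48679271]), np.float64(-0.06986824495711735), np.float64(1.8872963918167027), 656) (array([535.50967181, 140.53201231, 282.56291621]), np.float64(-0.05092401029004761), np.float64(1.394278538601838), 239)
lean deg 0.3433961172923906 1.0493125569996815 175.07612349359303
lean deg 0.3568769505727698 1.090738871480663 175.11337057076582
lean deg 0.33120988474396285 1.0122885551889411 175.11317892519293
```

```bash
python3 -m crank '[[1,[0,0,-0.01],[0,0,0]],[1,[-0.01,0,-0.01],[0,0,0]],[1,[0,0,0],[0,0,0]],[1,[0,0,0],[0,0,0]],[1,[0,0,0],[0,0,0]],[1,[0,0,0],[0,0,0]],[1,[0,0,0],[0,0,0]],[1,[0,0,0],[0,0,0]]]'
python3 - <<'E'
from bench import bot,capture
from m import *
st=bot.get_state();print(st["force"],st["torque"],st["tool_pos"])
s=capture("side");t=capture("top");np.savez("side8.npz",**s);np.savez("top8.npz",**t)
lowS=poly(s,[(163,340),(184,345),(145,455),(122,445)],[270,110],2.8); topS=poly(s,[(155,245),(176,255),(160,302),(136,292)],[270,110],2.8)
lowT=poly(t,[(60,273),(190,265),(190,298),(60,303)],[230,150],3.8); topT=poly(t,[(135,215),(175,210),(175,240),(135,242)],[230,150],3.8)
L=cyl(np.r_[lowS,lowT],16,0);T=cyl(np.r_[topS,topT],12.5,0);print(L,T)
yd=np.array([-.078,.997,0]); ee=np.array([yd[1],-yd[0],0])
for a,b in((L,T),(cyl(lowS,16,0),cyl(topS,12.5,0)),(cyl(lowT,16,0),cyl(topT,12.5,0))):
    d=b[0]-a[0]; print("lean deg",np.degrees(np.arctan2(d@ee,d[2])),d@ee,d[2])
crop(s,270,110,430,320,2.8,"pics/s8.png");crop(t,80,80,600,400,1.5,"pics/t8.png")
E
```

```text
t: 18.65
tool_pos: [539.3, 72.2, 282.7]
orientation: [[0.012, -0.075, 0.997], [-0.011, 0.997, 0.075], [-1.0, -0.012, 0.011]]
force: [-1.4, 1.9, 6.6]
grip_width: 24.3
[-1.41095696  1.86614755  6.60358587] [ 0.10904253  0.36184856 -0.04009023] [539.33358522  72.15664753 282.66468758]
(array([531.74055562, 173.60085883, 107.51290057]), np.float64(-0.06982722908154516), np.float64(1.8804875885809949), 653) (array([534.21170111, 140.34406311, 282.56243625]), np.float64(-0.07588105242639585), np.float64(1.3304883842177537), 219)
lean deg -0.0426480687584819 -0.1302980093062344 175.04953567085465
lean deg 0.02263773041342805 0.06914294479055191 174.99981849378446
lean deg 0.11192224965884674 0.3422689332476334 175.21574530405837
```

View pics/s8.png

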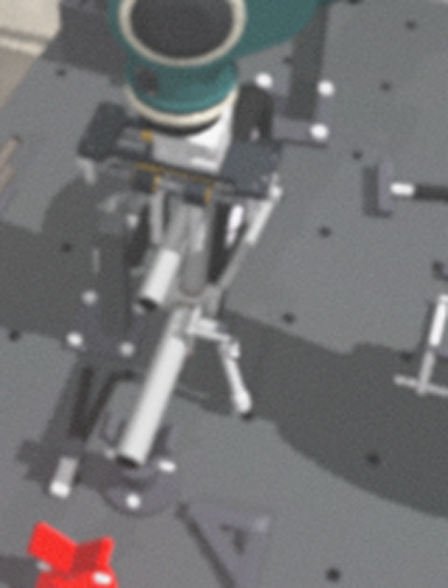

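View pics/t8.png

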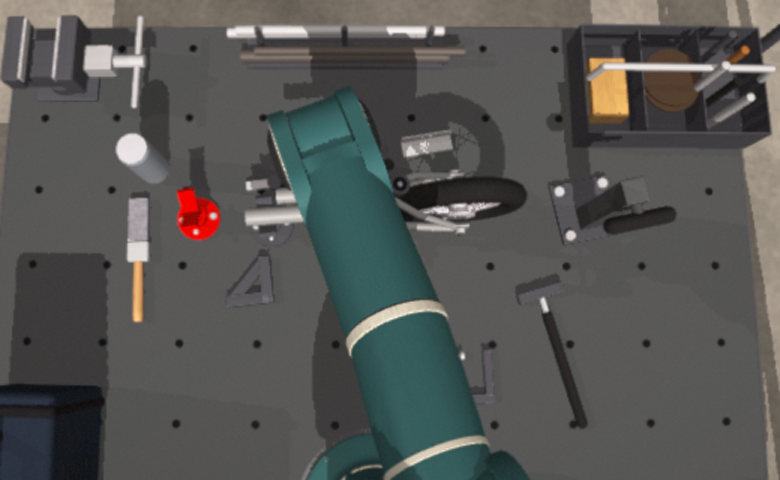

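Run:
```python
from bench import bot
from h import *
t=load("top8.npz");C=cloud(t)
# tyre top ridge, hub at along ~-231
for f in("top0.npz","top8.npz"):
    C=cloud(load(f)); m=(C[...,1]<-120)&(C[...,1]>-190)&(C[...,0]>500)&(C[...,0]<660)&(C[...,2]>215)&(C[...,2]<275); P=C[m]; print(f,len(P),np.percentile(P[:,2],[90,98]).round(1))
s=bot.get_state();print(s["t"],s["force"],np.abs(s["qd"]).max(),s["grip_width"])
```

```text
top0.npz 460 [243.  246.7]
top8.npz 475 [249.  251.6]
18.75 [-0.98663918  0.37586938  7.21584271] 0.0016357124254437825 24.21617182634567
```

```bash
python3 -c "
from bench import bot
print(bot.close_job()); print(bot.get_state()['force'])"
```

```text
the job is handed in; nothing more can be done
None
the job is handed in; nothing more can be done
```

The kickstand is fully down, and I handed the job in at about 18.8 s with the arm holding the frame upright and plumb at the top tube. The hand-in reports no verdict, and I could not read the robot's state after it.

- **Kickstand:** I pressed the leg with closed, tilted fingertips until it snapped over. The foot's position in the top camera matched the 1.75 rad stop to within a pixel.
- **Plumb:** both cameras put the frame's lean at about 0.1° or less.
- **Contacts:** the lower tube's axis measured 107.5 mm high in the V, against 107 nominal. The tyre top measured about 250 mm, which puts the wheel on the bench. The gripper was pressing down with about 7 N.
- **Stand clear of the bench:** the model puts the foot's centre about 22 mm up (nominal 24). I did not measure its height directly after raising the frame.
- **Surroundings:** the magnet, pliers, angle offcut, wire brush and spray can look undisturbed in the last pictures.

**Corrections on the way:**
- My first wrist turn for the grasp brought the last joint to −2.79, close to its −2.82 limit, so I turned to the opposite grasp.
- Joint 2 also reached its −0.39 limit while backing off from the kickstand.
- My first upright pose was off: the frame still leaned about 0.5° and its yaw was about 1° off, probably because the tyre rolled slightly. I corrected both before handing in.
- The axle-end points I picked in the top camera did not match the model. I took them to be the wrong points and did not use them.

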